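# Take the long adapter sleeve off its drying peg

### The job

Two washed centrifuge adapter sleeves hang on the horizontal pegs of two drying stands. Slide the long sleeve off the open end of its peg, carry it to the steel tray and lower it in on its side, letting go only once it is down at the tray's floor. Leave the short sleeve hanging where it is on its peg.

Things in the scene. Friction and masses are not known exactly. Their poses are not given: they have to be found in the camera images.
- long_sleeve_center (a point): centre of the long white plastic sleeve: a tube 80 mm long, outer diameter 54 mm, bore 34 mm, 0.08 to 0.17 kg, loose on its peg. The point lies on its axis, half-way along; x is the tube's axis (level, in line with the peg). It hangs on the 14 mm peg by the top of its bore, so its axis starts 10 mm below the peg's axis (centre 120 mm above the table), and it can also turn about its axis. Its centre starts 45 to 95 mm from the peg's open end; nothing locks it, it slides freely
- peg_tip (a point): centre of the open end of the peg that carries the long sleeve. The peg is a level steel rod, 14 mm in diameter and 170 mm long, its axis 130 mm above the table; x points from the open end along the peg to its fixed end (the column, 170 mm away), z up, so the sleeve comes off along -x. The column, with a black clamp 26 mm square, reaches 144 mm above the table on a base 110 x 100 mm, 14 mm high. The stand is fixed to the table
- tray: open steel tray fixed on the table, 160 mm along its x, 210 mm along its y, 26 mm high, walls and floor 4 mm thick; origin at the centre of its underside. Empty. A sleeve lying in it has its centre 31 mm above the table
- short_sleeve_center (a point): centre of the short sleeve, a bystander: same tube but 40 mm long, x along its axis, hanging on the peg of another stand of the same make
Things that resemble listed ones, but are neither listed nor needed, are in the scene too. What is shaped like the part that bears long_sleeve_center but pink or red is not meant.

How it is judged:
On the way, in this order (a step that is already met when the one before it is completed fails the run):
1. the long sleeve is held in the gripper, clear of the peg's open end and not dropped (contact force between the fingers and long_sleeve above 0.3 N and height (world z) of long_sleeve_center above 0.08 m and (x of long_sleeve_center in the frame of peg_tip below -0.042 m or y of long_sleeve_center in the frame of peg_tip above 0.04 m or y of long_sleeve_center in the frame of peg_tip below -0.04 m)), for 0.1 s.
2. the long sleeve, still held, is down in the tray (centre less than 50 mm above the table) (contact force between the fingers and long_sleeve above 0.3 N and z of long_sleeve_center in the frame of tray below 0.05 m and x of long_sleeve_center in the frame of tray between -0.07 and 0.07 m and y of long_sleeve_center in the frame of tray between -0.095 and 0.095 m), for 0.1 s.
At the end, for the whole second after the job is handed in: the long sleeve lies on its side on the tray's floor (centre less than 41 mm above the table, and within 70 mm along x and 95 mm along y of the tray's centre), released and at rest; the short sleeve hangs on its peg within 20 mm of where it was (z of long_sleeve_center in the frame of tray below 0.041 m and x of long_sleeve_center in the frame of tray between -0.07 and 0.07 m and y of long_sleeve_center in the frame of tray between -0.095 and 0.095 m and linear speed of long_sleeve below 0.02 m/s and distance of short_sleeve_center from where it was at the start of the episode below 0.02 m); the robot touches nothing.
It fails at once if the short sleeve is moved more than 20 mm (distance of short_sleeve_center from where it was at the start of the episode above 0.02 m).
It also fails if it takes over 43 s, if anything falls off the work surface, if the arm or the gripper's body presses on something with over 40 N, if the wrist force passes 120 N, or if a joint passes its speed limit or range.

### The arm

A 6-joint arm with a two-finger parallel gripper is mounted at the origin on the work surface. World frame = base frame: x ahead of the robot, y to its left, z up, the work surface at z = 0. Lengths are in m, angles in rad, forces in N, time in s.
With the tool pointing down it reaches from about 0.3 to 0.875 m from the base axis. Payload 6.4 kg.
Tool frame: the origin (TCP) lies between the finger pads; the fingertips stand 22 mm ahead of it and the grasp point (between the pads) lies 3 mm ahead of it; z points along the fingers, x is the direction in which the jaws open and shut, and the axes are right-handed (so a half turn about z gives the same grasp; the last joint's range is limited). The gripper opens to 85 mm and grips with 20 to 120 N. Pads are 22 mm wide; open, the fingers measure 114 mm over their backs; the gripper's body (76 mm by 85 mm) begins 54 mm behind the grasp point. The pads swing forward as they close: fully open they stand 13 mm farther back than shut.
Start: joints at [0.941, 0.181, 1.607, -0, 1.354, -0.206], TCP at [0.236, 0.524, 0.253] pointing down, gripper open.
Joint ranges: [-2.99, 2.99], [-0.89, 2.07], [0.3, 2.58], [-1.14, 4.28], [0, 2.63], [-3.12, 3.12]. Speed limits (rad/s): [2.57, 2.57, 3.01, 3.14, 3.14, 3.14].

### API

Orientations are given as a unit quaternion [x, y, z, w].
In Python, from bench import state, read_camera, camera_params, close_job gives the robot as it stands. The module is installed in compiled form; this text tells all that it offers.
- The arm moves only by the tool apply_moves, never from a script. Its arguments are lists of equal length, an entry for each row: "translation": the shift along the world's x, y, z in mm, a list of three; "angular": the turn, a rotation vector about the world's x, y, z in rad, a list of three; "hand": the finger opening in mm, from 0 to 85.4. A call has exactly 5 rows; each row shifts and turns the commanded pose from where the row before left it; what a row does not reach is not made up. A row lasts 1/8 s, in which the tool goes at most 62.5 mm and 10.7 degrees, less where a joint would pass 70% of its speed; a pose out of reach is approached as far as the arm can. A call with a gripper value outside its range is refused whole. The fingers move at their own pace and stop on an object; the grip force is fixed at half the most. Time passes only in rows, so rows that do not move let the fingers close, or fill a call up. It gives the time, the measured TCP pose, the force and the opening at its end, in the units of the state.
- state(): the state, without advancing time (a new reading comes with each control period).
- read_camera(name): name is "scene" or "top" or "wrist"; returns (picture, depth): 400x640x3 uint8, blue, green, red; 400x640 float32, m along the optical axis (not along the pixel's ray), 0 where there is no reading.
- camera_params(name): a dict with "fov_y" (degrees; the focal length in pixels is half the picture's height over the tangent of half this angle, whatever the lens; pixels are square), "cx", "cy" (the principal point, pixels), "R" (3x3) and "t" (3): a world point X has camera coordinates R X + t. Camera axes: x right, y down, z forward; pixel columns grow to the right and rows downward; lengths in m; the calibration is good to about 2 mm. A picture is of the moment at which its call begins: read the wrist's pose just before it. camera_params takes no time and is no camera call; for the wrist camera it gives the pose at the moment of the call.
- close_job(): hands the job in, once; it reports no verdict.
The state is a dict: "time_s": time; "q": joint angles; "qvel": joint speeds; "joint_efforts": joint torques, N m; "tool_pos": TCP position; "orientation": TCP orientation; "force": force on the tool from outside, world axes, zero at the start; "torque": the same for the moment, N m; "width": finger opening in m.
Only numpy, scipy, OpenCV 4.12 (cv2) and the standard library are available. Lean on these libraries where they do the work, as an engineer would, in place of code of your own. Each camera call takes 0.05 s, during which the arm holds its last target. There are 200 camera calls.

## Working session

There is one attempt and no reset: what is moved stays moved. The work goes in short steps, Python scripts to look and compute and a tool call to move; the robot and the scene stay as the last step left them, time stands still between calls to the robot, and variables do not carry over. Pictures are saved under pics/ and viewed, about 8 in all and at most 12, crops included, and the job is handed in when it is done.

Besides the shell and the picture viewer there is one more tool, called after "Call:" as a command line: name --argument value ..., lists and objects as JSON in quotes. apply_moves: Moves the arm, as the interface text tells. Its arguments: {"type":"object","properties":{"translation":{"type":"array"},"angular":{"type":"array"},"hand":{"type":"array"}},"required":["translation","angular","hand"]}

```bash
mkdir -p pics
cat > h.py <<'E'
import numpy as np, cv2
from bench import state, read_camera, camera_params, close_job
def grab(n,tag):
    p=camera_params(n); im,d=read_camera(n)
    np.savez(f'{tag}.npz',im=im,d=d,**{k:np.array(v) for k,v in p.items()})
    cv2.imwrite(f'pics/{tag}.png',im); return im,d,p
def load(tag):
    z=np.load(f'{tag}.npz'); return z['im'],z['d'],{k:z[k] for k in('fov_y','cx','cy','R','t')}
def ray(p,u,v):
    f=200/np.tan(np.radians(p['fov_y'])/2)
    R=np.array(p['R']);c=-R.T@np.array(p['t'])
    return c,R.T@np.array([(u-p['cx'])/f,(v-p['cy'])/f,1.])
def onz(p,u,v,z):
    c,r=ray(p,u,v); return c+r*(z-c[2])/r[2]
def cloud(d,p):
    f=200/np.tan(np.radians(p['fov_y'])/2)
    v,u=np.mgrid[:400,:640]
    P=np.stack([(u-p['cx'])/f*d,(v-p['cy'])/f*d,d],-1)
    return (P-np.array(p['t']))@np.array(p['R'])
E
python3 - <<'E'
from h import *
for n in('scene','top'):
    im,d,p=grab(n,n+'0'); print(n,p,(d>0).mean())
print(state())
E
```

```text
scene {'fov_y': 43.222788338723625, 'cx': 321.23967108309307, 'cy': 200.52553606222054, 'R': array([[-0.16708036,  0.98579875, -0.01688146],
       [ 0.74285368,  0.11460935, -0.6595704 ],
       [-0.6482689 , -0.12274171, -0.7514532 ]]), 't': array([ 0.23028445, -0.38239877,  2.00525583])} 0.9856875
top {'fov_y': 51.170269440787024, 'cx': 317.8519851469728, 'cy': 194.7137739581498, 'R': array([[-0.03139354, -0.99946052,  0.00964916],
       [-0.99087148,  0.02985457, -0.13146261],
       [ 0.13110362, -0.01368816, -0.99127417]]), 't': array([-0.13316884,  0.60915565,  1.2712878 ])} 0.99596484375
{'time_s': 0.1, 'q': array([ 9.40713992e-01,  1.81456556e-01,  1.60791150e+00, -2.61465860e-05,
        1.35380644e+00, -2.06275258e-01]), 'qvel': array([-2.40562750e-03,  8.08967081e-04, -2.51024983e-03, -1.73776063e-04,
       -8.49908089e-04, -1.81618868e-06]), 'joint_efforts': array([ 5.41802347e-04, -4.45878088e+01, -3.52236915e+01, -2.49137283e-04,
        4.06684747e-03, -4.44723844e-05]), 'tool_pos': array([0.23615657, 0.52375435, 0.25247826]), 'orientation': array([ 8.40008231e-01,  5.42573079e-01, -7.33604575e-04,  2.95870254e-04]), 'force': array([ 0.29328684, -0.0260104 , -1.01877758]), 'torque': array([ 0.04598685, -0.03305936,  0.00421695]), 'width': 0.08522842634622181}
```

View pics/scene0.png

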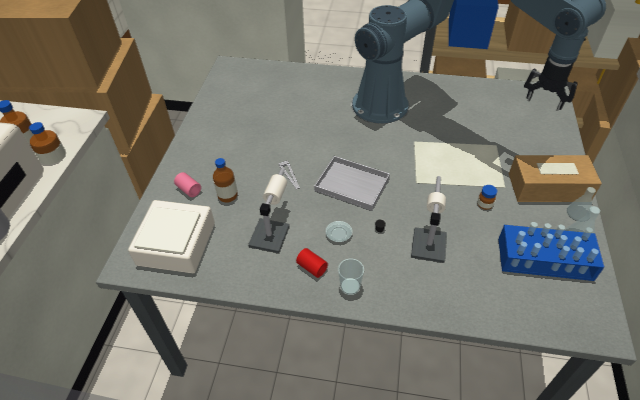

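View pics/top0.png

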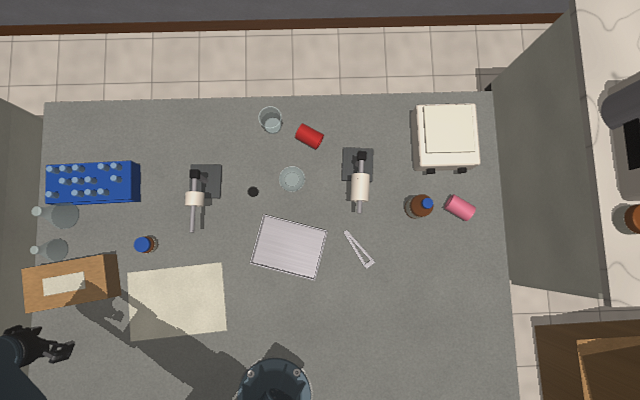

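The scene view shows two white sleeves, at scene (274,190) / top (360,187) and at scene (436,201) / top (195,199). The first looks about twice as long, so it should be the long sleeve. The red (312,262) and pink (188,184) tubes are decoys. The tray is at scene (352,182) / top (289,247). Next I'll measure these and confirm the choice in a crop.

```bash
cat > m.py <<'E'
from h import *
out=[]
rois={'top':{'A':(335,140,385,220),'B':(175,150,215,240)},'scene':{'A':(245,165,300,225),'B':(415,170,460,225)}}
C={}
for n in('top','scene'):
    im,d,p=load(n+'0'); P=cloud(d,p); hsv=cv2.cvtColor(im,cv2.COLOR_BGR2HSV)
    for k,(a,b,c,e) in rois[n].items():
        M=np.zeros((400,640),np.uint8); M[b:e,a:c]=1
        S=(M>0)&(P[...,2]>.095)&(d>0)&(hsv[...,2]>150)
        w=S&(im.min(2)>165)
        Q=P[w]; m,_=0,0
        lab=cv2.connectedComponentsWithStats(w.astype(np.uint8)); i=1+lab[2][1:,4].argmax(); w=lab[1]==i; Q=P[w]
        (cx,cy),wh,an=cv2.minAreaRect((Q[:,:2]*1000).astype(np.float32))
        print(n,k,'sleeve px',lab[3][i].round(1),'n',w.sum(),'rect mm',np.round((cx,cy,*wh,an),1),'z',np.percentile(Q[:,2],[5,50,98]).round(3))
        C[n,k]=(lab[3][i],p)
        # everything at peg height
        T=(M>0)&(P[...,2]>.11)&~w; Z=P[T]
        print('   nonwhite high n',T.sum(),'x',np.percentile(Z[:,0],[0,5,95,100]).round(3),'y',np.percentile(Z[:,1],[0,5,95,100]).round(3))
        s=cv2.resize(im[b-10:e+10,a-15:c+15],None,fx=3.5,fy=3.5,interpolation=cv2.INTER_CUBIC); out.append(cv2.resize(s,(380,int(s.shape[0]*380/s.shape[1])))[:420])
for k in'AB':
    (q1,p1),(q2,p2)=C['top',k],C['scene',k]; c1,r1=ray(p1,*q1);c2,r2=ray(p2,*q2)
    s=np.linalg.lstsq(np.c_[r1,-r2],c2-c1,rcond=None)[0]; X=c1+r1*s[0];Y=c2+r2*s[1]
    print(k,'rays cross',((X+Y)/2).round(4),'gap',np.linalg.norm(X-Y).round(4))
for n,(a,b,c,e) in {'top':(240,205,335,285),'scene':(305,150,400,215)}.items():
    im,d,p=load(n+'0'); P=cloud(d,p); M=np.zeros((400,640),bool); M[b:e,a:c]=1
    w=M&(P[...,2]>.012)&(P[...,2]<.06); Q=P[w]
    print(n,'tray',np.round(np.hstack(sum(map(lambda x:[x],cv2.minAreaRect((Q[:,:2]*1000).astype(np.float32))),[])),1),'z',np.percentile(Q[:,2],[50,98]).round(3))
h=min(o.shape[0] for o in out)//1
H=290
cv2.imwrite('pics/crop.png',np.hstack([cv2.resize(o,(195,int(o.shape[0]*195/o.shape[1])))[:H] if o.shape[0]*195/o.shape[1]>=H else cv2.copyMakeBorder(cv2.resize(o,(195,int(o.shape[0]*195/o.shape[1]))),0,H-int(o.shape[0]*195/o.shape[1]),0,0,0) for o in out]))
E
python3 m.py
```

```text
top A sleeve px [360.5 186.2] n 370 rect mm [ 612.5 -276.2   41.2   79.    83.5] z [0.137 0.145 0.15 ]
   nonwhite high n 357 x [0.433 0.54  0.711 0.718] y [-0.3   -0.298 -0.246 -0.134]
top B sleeve px [192.6 197.8] n 191 rect mm [593.8 212.2  41.1  38.4  87.6] z [0.137 0.144 0.15 ]
   nonwhite high n 395 x [0.433 0.433 0.673 0.679] y [-0.134 -0.134  0.228  0.24 ]
scene A sleeve px [275.3 184.2] n 287 rect mm [ 607.4 -270.2   46.8   97.    84.2] z [0.134 0.142 0.15 ]
   nonwhite high n 334 x [0.539 0.555 1.622 1.622] y [-0.301 -0.292  0.063  0.063]
scene B sleeve px [436.9 196.9] n 161 rect mm [575.9 215.4  44.   85.8  89.3] z [0.133 0.142 0.148]
   nonwhite high n 333 x [0.497 0.514 0.681 1.622] y [0.063 0.191 0.238 0.243]
A rays cross [ 0.6126 -0.2724  0.1385] gap 0.0064
B rays cross [0.5933 0.2133 0.1412] gap 0.0037
top tray [446.4 -54.1 210.1 159.9  73.9] z [0.026 0.031]
scene tray [447.7 -51.2 212.7 169.6  74.3] z [0.02  0.029]
```

View pics/crop.png

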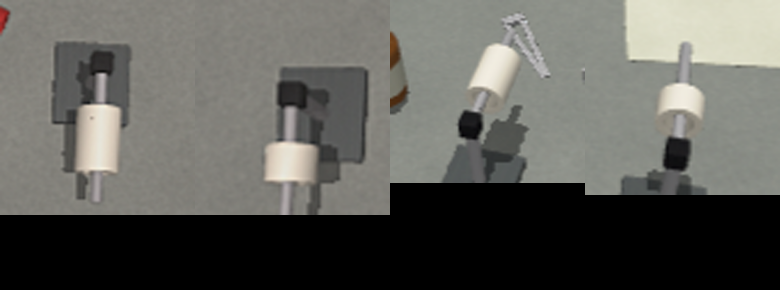

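The crop confirms A, at top (360,187), is the long sleeve: it measures 79 mm, B measures 38 mm, and both are white. A's top is at z≈0.148, as expected, and it lies at 0.67 m, within reach. I'll move above it now.

Call:
apply_moves --translation '[[25, -53, 0], [25, -53, 0], [25, -53, 0], [25, -53, 0], [25, -53, 0]]' --angular '[[0, 0, 0.06], [0, 0, 0.06], [0, 0, 0.06], [0, 0, 0.06], [0, 0, 0.06]]' --hand '[85, 85, 85, 85, 85]'

```text
time_s: 0.72
tool_pos: [0.3617, 0.2574, 0.2531]
orientation: [0.749, 0.663, 0.0, 0.0]
force: [1.5, 0.6, 0.6]
width: 0.0851
```

Call:
apply_moves --translation '[[25, -53, 0], [25, -53, 0], [25, -53, 0], [25, -53, 0], [25, -53, 0]]' --angular '[[0, 0, 0], [0, 0, 0], [0, 0, 0], [0, 0, 0], [0, 0, 0]]' --hand '[85, 85, 85, 85, 85]'

```text
time_s: 1.35
tool_pos: [0.4868, -0.0077, 0.2531]
orientation: [0.75, 0.662, 0.0, -0.0]
force: [0.5, 1.1, 0.4]
width: 0.0852
```

Call:
apply_moves --translation '[[25, -53, 0], [25, -53, 0], [25, -53, 0], [15, -32, 0], [0, 0, 0]]' --angular '[[0, 0, 0], [0, 0, 0], [0, 0, 0], [0, 0, 0], [0, 0, 0]]' --hand '[85, 85, 85, 85, 85]'

```text
time_s: 1.98
tool_pos: [0.5765, -0.1992, 0.2523]
orientation: [0.751, 0.661, -0.0, -0.0]
force: [0.1, 0.4, -1.0]
width: 0.0848
```

Run:
```python
from h import *
im,d,p=load('top0')
for n,u,v in[('clamp',361.5,155),('tip',359,211)]: print(n,onz(p,u,v,.137).round(3))
s=state(); print(s['tool_pos'].round(4),s['orientation'].round(4),s['force'].round(1))
im,d,p=grab('wrist','w1'); P=cloud(d,p); print('cam',-np.array(p['R']).T@p['t'],d[d>0].min())
```

```text
clamp [ 0.706 -0.283  0.137]
tip [ 0.541 -0.268  0.137]
[ 0.5765 -0.1992  0.2523] [ 7.505e-01  6.609e-01 -3.000e-04 -5.000e-04] [ 0.1  0.4 -1. ]
cam [ 0.49854555 -0.18992405  0.37211673] 0.06006578
```

View pics/w1.png

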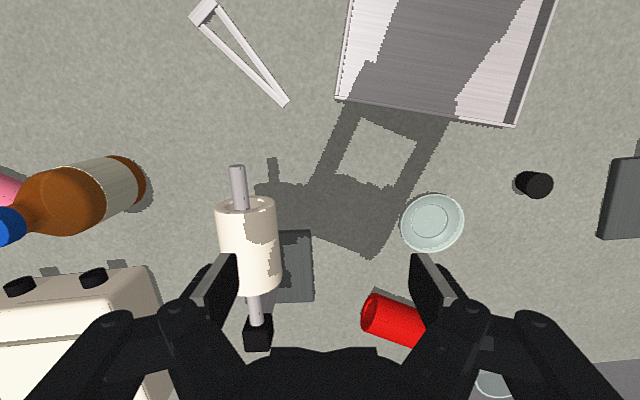

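The wrist view shows the long sleeve at about (250,245), its peg tip at (237,167) and its clamp at (257,332). The pale edge of the tray is at the top, and the jaws are off to the sleeve's right. I'll measure the axis from this second view.

```bash
cat > w.py <<'E'
from h import *
import sys
def meas(tag,roi):
    im,d,p=load(tag); P=cloud(d,p); a,b,c,e=roi
    M=np.zeros((400,640),bool); M[b:e,a:c]=1
    I=im.astype(int); w=M&(P[...,2]>.125)&(P[...,2]<.16)&(I[...,2]-I[...,0]>8)&(I.max(2)>90)
    Q=P[w]; r=cv2.minAreaRect((Q[:,:2]*1000).astype(np.float32)); top=Q[Q[:,2]>np.percentile(Q[:,2],97)-.004]
    l=cv2.fitLine(top.astype(np.float32),cv2.DIST_L2,0,.01,.01).ravel()
    print(tag,'n',w.sum(),np.round(np.hstack(r),1),'ztop',np.percentile(Q[:,2],[50,97]).round(4),'ridge dir',l[:3].round(3),'pt',l[3:].round(4), 'x range',Q[:,0].min().round(4),Q[:,0].max().round(4))
    return w
if __name__=='__main__':
    w=meas('w1',(205,180,290,310)); meas('top0',(335,140,385,220))
    im,d,p=load('w1'); print('tip',onz(p,237,165,.134),'clamp',onz(p,257,330,.14))
    # ray crossing of the sleeve edges' mean across top and wrist views for height
    from numpy.linalg import lstsq
    for n,q1,q2 in[('tip',(359,212.5),(237,167))]:
        c1,r1=ray(load('top0')[2],*q1);c2,r2=ray(p,*q2); s=lstsq(np.c_[r1,-r2],c2-c1,rcond=None)[0]; X=c1+r1*s[0];Y=c2+r2*s[1]; print(n,'cross',((X+Y)/2).round(4),np.linalg.norm(X-Y).round(4))
E
python3 w.py
```

```text
w1 n 4494 [ 613.  -271.3   51.9  129.4   88.7] ztop [0.1419 0.1463] ridge dir [ 1.    -0.023  0.004] pt [ 0.6089 -0.2714  0.1448] x range 0.5483 0.6777
top0 n 487 [ 611.1 -273.4   53.1   82.9   85.8] ztop [0.1435 0.1496] ridge dir [ 0.994 -0.113  0.001] pt [ 0.6135 -0.274   0.1476] x range 0.5703 0.654
tip [ 0.53673656 -0.26538954  0.134     ] clamp [ 0.69534797 -0.27884239  0.14      ]
tip cross [ 0.5386 -0.2688  0.1257] 0.0024
```

The two views agree: centre ≈ (0.612, -0.273), top ≈ 0.147 and axis yaw ≈ -0.095 rad. The tip is at (0.538, -0.267), so the centre is 74 mm from it, inside the 45–95 mm given.

Call:
apply_moves --translation '[[18, -37, 0], [18, -37, 0], [0, 0, -30], [0, 0, -30], [0, 0, 0]]' --angular '[[0, 0, 0.03], [0, 0, 0], [0, 0, 0], [0, 0, 0], [0, 0, 0]]' --hand '[85, 85, 85, 85, 85]'

```text
time_s: 2.65
tool_pos: [0.6106, -0.2683, 0.1901]
orientation: [0.739, 0.674, -0.001, -0.003]
force: [-0.5, -0.1, 0.0]
width: 0.0849
```

Run:
```python
from w import *
s=state(); print(s['tool_pos'].round(4),s['orientation'].round(4),s['force'].round(1))
grab('wrist','w2'); meas('w2',(230,60,420,400))
```

```text
[ 0.6106 -0.2683  0.1901] [ 7.391e-01  6.736e-01 -7.000e-04 -3.400e-03] [-0.5 -0.1  0. ]
w2 n 9694 [ 616.5 -274.4   52.5  157.9   85.2] ztop [0.1425 0.1464] ridge dir [ 0.996 -0.086  0.001] pt [ 0.6106 -0.2739  0.1448] x range 0.5377 0.6962
```

View pics/w2.png

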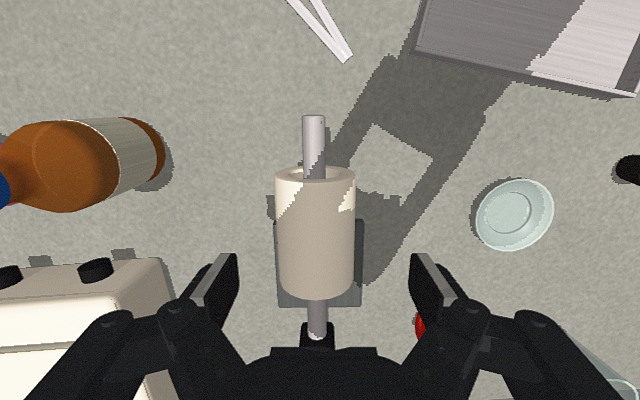

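The sleeve is between the jaws, at (315,232), with the peg vertical in the image at (314,145). A 5 mm shift in y is needed. Then I'll descend and close.

Call:
apply_moves --translation '[[0, -5, -10], [0, 0, -25], [0, 0, -25], [0, 0, -10], [0, 0, 0]]' --angular '[[0, 0, 0], [0, 0, 0], [0, 0, 0], [0, 0, 0], [0, 0, 0]]' --hand '[85, 85, 85, 85, 85]'

```text
time_s: 3.32
tool_pos: [0.6125, -0.2759, 0.1234]
orientation: [0.739, 0.673, -0.0, -0.0]
force: [-0.0, -0.3, 0.1]
width: 0.085
```

Call:
apply_moves --translation '[[0, 0, 0], [0, 0, 0], [0, 0, 0], [0, 0, 0], [0, 0, 0]]' --angular '[[0, 0, 0], [0, 0, 0], [0, 0, 0], [0, 0, 0], [0, 0, 0]]' --hand '[70, 60, 50, 45, 45]'

```text
time_s: 3.95
tool_pos: [0.6132, -0.2763, 0.125]
orientation: [0.739, 0.673, 0.0, 0.001]
force: [-1.9, 0.1, 4.9]
width: 0.0528
```

Call:
apply_moves --translation '[[0, 0, 0], [0, 0, 0], [0, 0, 0], [0, 0, 0], [0, 0, 0]]' --angular '[[0, 0, 0], [0, 0, 0], [0, 0, 0], [0, 0, 0], [0, 0, 0]]' --hand '[45, 45, 45, 45, 45]'

```text
time_s: 4.58
tool_pos: [0.6132, -0.2763, 0.125]
orientation: [0.739, 0.673, 0.0, 0.001]
force: [-1.2, 0.9, 6.4]
width: 0.0526
```

The grip holds at 52.6 mm. The +6 N upward force fits the bore bearing on the peg. I'll lift to centre the bore and check that the force goes.

Call:
apply_moves --translation '[[0, 0, 4], [0, 0, 4], [0, 0, 3], [0, 0, 0], [0, 0, 0]]' --angular '[[0, 0, 0], [0, 0, 0], [0, 0, 0], [0, 0, 0], [0, 0, 0]]' --hand '[45, 45, 45, 45, 45]'

```text
time_s: 5.2
tool_pos: [0.6124, -0.2758, 0.1341]
orientation: [0.739, 0.673, -0.0, -0.0]
force: [-0.2, -0.1, -0.7]
width: 0.0525
```

Run:
```python
from w import *
s=state(); print(s['tool_pos'].round(4),s['force'].round(1),s['torque'].round(2))
im,d,p=grab('wrist','w3'); cv2.imwrite('pics/w3c.png',cv2.resize(im[60:400,140:500],None,fx=1.6,fy=1.6))
```

```text
[ 0.6124 -0.2758  0.1341] [-0.2 -0.1 -0.7] [ 0.01 -0.02 -0.01]
```

View pics/w3c.png

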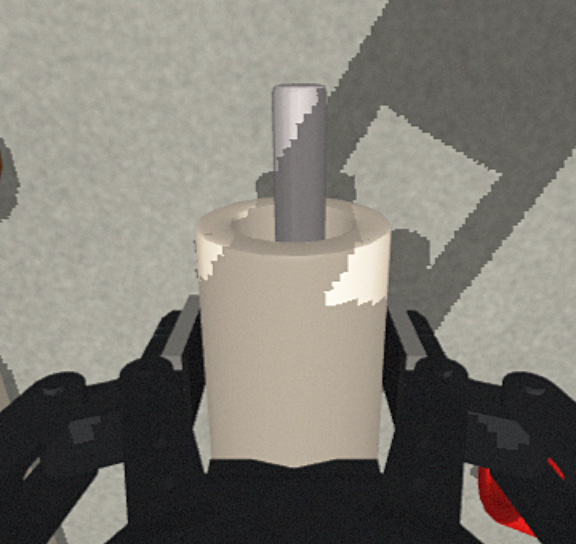

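The sleeve is gripped, the force has dropped to zero, and the peg stands free and centred in the bore (crop (300,165), bore 233–355). I'll slide it off along the peg direction (-0.996, 0.087).

Call:
apply_moves --translation '[[-15, 1.3, 0], [-15, 1.3, 0], [-15, 1.3, 0], [-15, 1.3, 0], [-10, 0.9, 0]]' --angular '[[0, 0, 0], [0, 0, 0], [0, 0, 0], [0, 0, 0], [0, 0, 0]]' --hand '[45, 45, 45, 45, 45]'

```text
time_s: 5.88
tool_pos: [0.5418, -0.2696, 0.1341]
orientation: [0.74, 0.673, -0.0, -0.0]
force: [0.7, 0.3, -0.9]
width: 0.0527
```

Call:
apply_moves --translation '[[-15, 1.3, 0], [-15, 1.3, 0], [-20, 1.7, 0], [-20, 1.7, 0], [-15, 1.3, 0]]' --angular '[[0, 0, 0], [0, 0, 0], [0, 0, 0], [0, 0, 0], [0, 0, 0]]' --hand '[45, 45, 45, 45, 45]'

```text
time_s: 6.5
tool_pos: [0.4565, -0.2623, 0.1343]
orientation: [0.74, 0.673, 0.0, 0.0]
force: [0.5, 0.2, -1.7]
width: 0.0528
```

Run:
```python
from h import *
s=state(); print(s['tool_pos'].round(4),s['force'].round(1),s['width'])
im,d,p=grab('top','t4'); w,_,_=grab('wrist','w4')
cv2.imwrite('pics/c4.png',np.hstack([cv2.resize(im[130:290,230:400],(400,376)),cv2.resize(w,(600,376))[:,100:500]]))
```

```text
[ 0.4565 -0.2623  0.1343] [ 0.5  0.2 -1.7] 0.05275865300198296
```

View pics/c4.png

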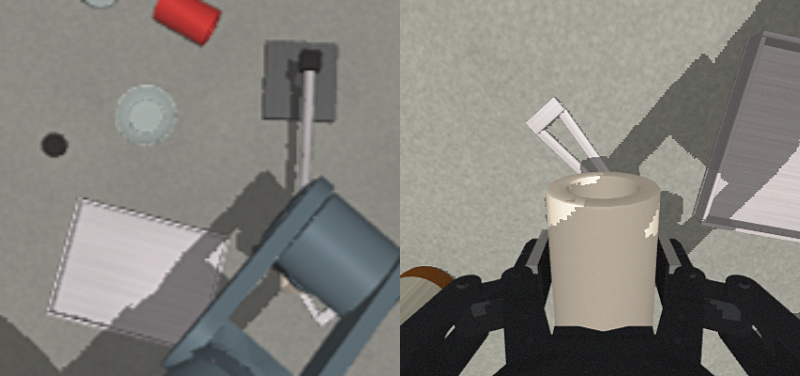

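The sleeve is clear of the peg, about 82 mm beyond the tip, and upright in the jaws at crop (604,250). The tray is to the right. I'll carry it to the tray centre (0.447, -0.053).

Call:
apply_moves --translation '[[-2, 42, 0], [-2, 42, 0], [-2, 42, 0], [-2, 42, 0], [-2, 41, 0]]' --angular '[[0, 0, -0.03], [0, 0, -0.03], [0, 0, -0.03], [0, 0, -0.03], [0, 0, -0.03]]' --hand '[45, 45, 45, 45, 45]'

```text
time_s: 7.22
tool_pos: [0.448, -0.0522, 0.1347]
orientation: [0.788, 0.615, 0.0, 0.0]
force: [0.9, 0.5, -0.3]
width: 0.0527
```

Call:
apply_moves --translation '[[0, 0, 0], [0, 0, -20], [0, 0, -20], [0, 0, -15], [0, 0, 0]]' --angular '[[0, 0, 0], [0, 0, 0], [0, 0, 0], [0, 0, 0], [0, 0, 0]]' --hand '[45, 45, 45, 45, 45]'

```text
time_s: 7.85
tool_pos: [0.4469, -0.0536, 0.0783]
orientation: [0.788, 0.616, -0.001, -0.001]
force: [-0.6, -0.2, -0.9]
width: 0.0528
```

Run:
```python
from h import *
s=state(); print(s['tool_pos'].round(4),s['force'].round(1),s['width'])
w,_,_=grab('wrist','w5')
```

```text
[ 0.4469 -0.0536  0.0783] [-0.6 -0.2 -0.9] 0.05280604949877748
```

View pics/w5.png

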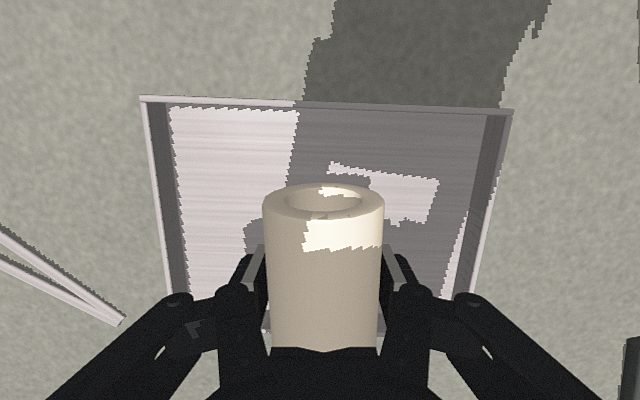

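The sleeve is centred over the tray and aligned with it: sleeve at (322,265), walls at columns 150–505. I'll lower it and stop on contact.

Call:
apply_moves --translation '[[0, 0, -15], [0, 0, -12], [0, 0, -8], [0, 0, -4], [0, 0, 0]]' --angular '[[0, 0, 0], [0, 0, 0], [0, 0, 0], [0, 0, 0], [0, 0, 0]]' --hand '[45, 45, 45, 45, 45]'

```text
time_s: 8.52
tool_pos: [0.4473, -0.0534, 0.04]
orientation: [0.788, 0.616, -0.0, -0.0]
force: [-0.1, -0.6, -1.0]
width: 0.0522
```

Call:
apply_moves --translation '[[0, 0, -1.5], [0, 0, -1], [0, 0, 0], [0, 0, 0], [0, 0, 0]]' --angular '[[0, 0, 0], [0, 0, 0], [0, 0, 0], [0, 0, 0], [0, 0, 0]]' --hand '[45, 45, 45, 45, 45]'

```text
time_s: 9.15
tool_pos: [0.4475, -0.0535, 0.0379]
orientation: [0.788, 0.616, 0.0, 0.0]
force: [0.4, 0.2, -1.4]
width: 0.0527
```

Call:
apply_moves --translation '[[0, 0, -1], [0, 0, -1], [0, 0, -1], [0, 0, 0], [0, 0, 0]]' --angular '[[0, 0, 0], [0, 0, 0], [0, 0, 0], [0, 0, 0], [0, 0, 0]]' --hand '[45, 45, 45, 45, 45]'

```text
time_s: 9.78
tool_pos: [0.4475, -0.0535, 0.0356]
orientation: [0.788, 0.616, -0.0, -0.0]
force: [-4.6, 1.2, 11.6]
width: 0.0527
```

The floor was met at z = 0.0356, as predicted, with 11.6 N upward. I'll release in place, then rise straight up.

Call:
apply_moves --translation '[[0, 0, 1], [0, 0, 0], [0, 0, 0], [0, 0, 0], [0, 0, 0]]' --angular '[[0, 0, 0], [0, 0, 0], [0, 0, 0], [0, 0, 0], [0, 0, 0]]' --hand '[48, 54, 60, 70, 85]'

```text
time_s: 10.4
tool_pos: [0.4475, -0.0535, 0.0357]
orientation: [0.788, 0.616, -0.0, -0.0]
force: [-0.4, -0.4, 0.8]
width: 0.0844
```

Call:
apply_moves --translation '[[0, 0, 0], [0, 0, 0], [0, 0, 0], [0, 0, 0], [0, 0, 0]]' --angular '[[0, 0, 0], [0, 0, 0], [0, 0, 0], [0, 0, 0], [0, 0, 0]]' --hand '[85, 85, 85, 85, 85]'

```text
time_s: 11.02
tool_pos: [0.4475, -0.0534, 0.0358]
orientation: [0.788, 0.616, 0.0, 0.0]
force: [-0.3, -0.4, 0.2]
width: 0.0849
```

Call:
apply_moves --translation '[[0, 0, 10], [0, 0, 25], [0, 0, 40], [0, 0, 45], [0, 0, 30]]' --angular '[[0, 0, 0], [0, 0, 0], [0, 0, 0], [0, 0, 0], [0, 0, 0]]' --hand '[85, 85, 85, 85, 85]'

```text
time_s: 11.65
tool_pos: [0.4481, -0.0537, 0.1887]
orientation: [0.788, 0.616, 0.001, 0.001]
force: [0.8, 0.0, -0.4]
width: 0.085
```

Run:
```python
from h import *
s=state(); print(s['tool_pos'].round(4),s['force'].round(1),s['width'])
w,d,p=grab('wrist','w6'); P=cloud(d,p)
m=(P[...,2]>.04)&(P[...,2]<.075)&(d>.1)&(abs(P[...,0]-.447)<.07)&(abs(P[...,1]+.053)<.08); Q=P[m]
print(np.round(np.hstack(cv2.minAreaRect((Q[:,:2]*1000).astype(np.float32))),1),'ztop',np.percentile(Q[:,2],97).round(4))
sc,_,_=grab('scene','s6'); tp,_,_=grab('top','t6')
z=cv2.resize(sc[140:260,230:470],(600,300))
cv2.imwrite('pics/c6.png',np.vstack([cv2.resize(w,(600,300)),z]))
a,b=[load(t)[0][150:240,170:225].astype(int) for t in('top0','t6')]; print('short sleeve diff, mean',abs(a-b).mean().round(2))
```

```text
[ 0.4481 -0.0537  0.1887] [ 0.8  0.  -0.4] 0.08496656930780228
[447.4 -55.5  49.1  80.3  76.1] ztop 0.0568
short sleeve diff, mean 4.4
```

View pics/c6.png

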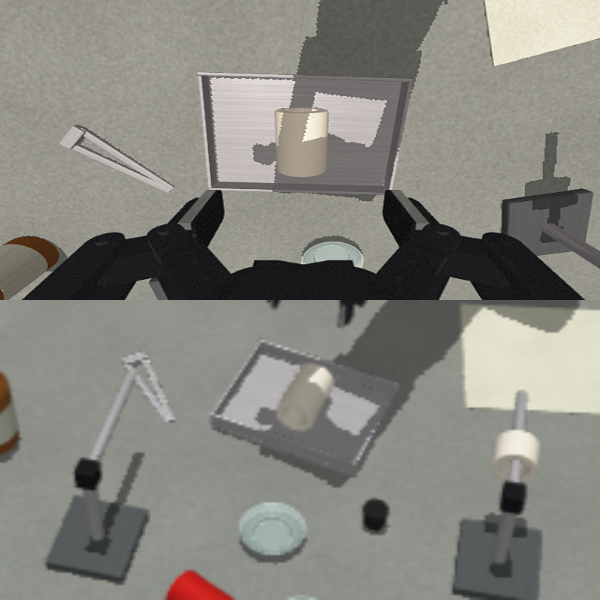

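The sleeve lies in the tray (wrist crop (302,142)), the long peg is empty, and the short sleeve still hangs at (517,452). The sleeve measures (0.447, -0.055) with its top at 0.057, so it is on the floor, and the gripper is clear. Handing in.

```bash
python3 -c "
from bench import close_job
print(close_job())"
```

```text
the job is handed in; nothing more can be done
None
```

The long sleeve is lying on its side in the steel tray, and the job was handed in at about 12 s; no verdict was reported. I gripped the sleeve on its peg, lifted it about 9 mm so the bore cleared the peg, and slid it off the open end. I then carried it to the tray and let go only after feeling the floor (11.6 N upward).

**Last checks:**
- **Long sleeve:** its centre is at about (0.447, -0.055), within about 3 mm of the tray centre. Its top is at 57 mm, which fits lying on the floor. I did not measure its speed.
- **Short sleeve:** it still hangs on its peg in the final scene picture, and the gripper came no nearer than about 0.2 m. I did not re-measure its position. The before-and-after top view differed slightly there (mean 4.4 grey levels), which I did not look into; the arm's changed shadow is a likely cause.
- **Gripper:** open and about 100 mm clear above the sleeve, with no notable force on it.

**Disagreements:** the measurements of the peg's direction differed by about 0.09 rad at most. I used the close-up wrist view of the sleeve, which agreed with the tip-to-clamp line. Crossing the views put the peg tip at 126 mm instead of 130 mm.

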